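# Get the boxed-in lens out of the caddy

### The job

The small lens is boxed in between the swab pot and the large lens in the lens caddy. First move the swab pot and the large lens out of the way onto the yellow-edged side mat, then stand the small lens in the middle of the round green pad. Put the small cap on top of the small lens, centred, and set the swab pot and the large lens upright back in the caddy, each in the bay it came from; do not drop or tip the lenses, and leave everything else where it is.

Things in the scene. Friction and masses are not known exactly. Their poses are not given: they have to be found in the camera images.
- swab_pot: white round pot with cotton swabs sticking out, pot 64 mm across and 60 mm high, swab tips at 85 mm; 45 g. Origin: centre of its underside, z up. Starts in one of the two outer caddy bays; grasp the pot across its diameter.
- large_lens: the larger black lens barrel with a red line, 65 mm across, 62 mm high, standing; 160 g. Origin: centre of its underside, z up. Starts in the other outer caddy bay.
- small_lens: the smaller black lens barrel with a red line, 55 mm across, 48 mm high, standing; 160 g. Origin: centre of its underside, z up. Starts in the middle bay of the caddy.
- small_cap: the smaller of two flat black round lens caps lying on the blue bench mat, 49 mm across, 12 mm high over its details, 10 mm at the rim; 16 g. Origin: centre of its underside, z up.
- large_cap: the larger black lens cap, 69 mm across, 12 mm high; bystander, to be left alone. Origin: centre of its underside.
- caddy: fixed aluminium plate 120 x 215 mm, its top 10 mm above its origin, with three flush grey discs (bays) along its y at -69, 0, +69 mm; things start within 3 mm of them. Orange panels at both x sides of the middle bay (inner faces at x = +-36 mm, 52 mm wide, tops at z = 60 mm): grasp there along y, once both outer bays (no panels; grasp along x) are empty. Origin: centre of its underside, z up.
- side_mat: fixed flat grey mat with a yellow edge, 130 mm (its x) by 260 mm (its y), its top 3 mm above its origin; room for two things side by side along its y. Origin: centre of its underside, z up.
- lens_pad: fixed round metal pad with a flat green top, 92 mm across (green 84 mm), top 12 mm above its origin. Origin: centre of its underside, z up.
- orange_tape: small roll of orange tape lying flat, 57 mm across, 12 mm high; bystander. Origin: centre of its underside.
- red_driver: screwdriver with a red handle, lying, 181 mm long along its y, 21 mm thick; bystander. Origin: centre of its underside.
Mind the look-alikes: they are no part of the job. Leave any pink look-alike of the small_cap alone.

How it is judged (in metres and radians):
On the way, in this order (a step that is already met when the one before it is completed fails the run):
1. the swab pot and the large lens both stand upright, released, on the side mat (x of swab_pot in the frame of side_mat between -0.058 and 0.058 m and y of swab_pot in the frame of side_mat between -0.122 and 0.122 m and z of each of swab_pot, large_lens in the frame of side_mat below 0.01 m and angle between each of swab_pot, large_lens's own z axis and vertical below 0.12 rad and contact force between the fingers and swab_pot below 0.3 N and linear speed of each of swab_pot, large_lens below 0.03 m/s and x of large_lens in the frame of side_mat between -0.058 and 0.058 m and y of large_lens in the frame of side_mat between -0.122 and 0.122 m and contact force between the fingers and large_lens below 0.3 N), for 0.2 s.
2. the small lens stands upright, released, on the green pad (horizontal distance between small_lens and lens_pad below 0.014 m and z of small_lens in the frame of lens_pad between 0.006 and 0.018 m and angle between small_lens's own z axis and vertical below 0.12 rad and linear speed of small_lens below 0.03 m/s and contact force between the fingers and small_lens below 0.3 N), for 0.2 s.
At the end, for the whole second after the job is handed in: The small lens stands upright on the green pad, centres within 14 mm; the small cap lies flat on top of it, centres within 10 mm; the swab pot and the large lens each stand upright within 15 mm of where they started; all released and at rest (all of step 2 and horizontal distance between small_cap and small_lens below 0.01 m and z of small_cap in the frame of small_lens between 0.043 and 0.054 m and angle between each of small_cap, swab_pot, large_lens's own z axis and vertical below 0.12 rad and contact force between the fingers and small_cap below 0.3 N and linear speed of each of small_cap, swab_pot, large_lens below 0.03 m/s and distance of each of swab_pot, large_lens from where it was at the start of the episode below 0.015 m and contact force between the fingers and swab_pot below 0.3 N and contact force between the fingers and large_lens below 0.3 N); the robot touches nothing.
It fails at once if a bystander (large cap, orange tape, red screwdriver) is moved by more than 30 mm (distance of any of large_cap, orange_tape, red_driver from where it was at the start of the episode above 0.03 m).
It fails at once if a lens is tipped by more than about 45 degrees (angle between any of small_lens, large_lens's own z axis and vertical above 0.8 rad).
It fails at once if a lens is dropped (moves faster than 1.3 m/s) (linear speed of any of small_lens, large_lens above 1.3 m/s).
It also fails if it takes over 128 s, if anything falls off the work surface, if the arm or the gripper's body presses on something with over 40 N, if the wrist force passes 120 N, or if a joint passes its speed limit or range.

### The arm

A 6-joint arm with a two-finger parallel gripper is mounted at the origin on a cart in front of the work surface, level with it; the furniture and walls round the work are solid. World frame = base frame: x ahead of the robot, y to its left, z up, the work surface at z = 0. Lengths are in m, angles in degrees, forces in N, time in s.
With the tool pointing down it reaches from about 0.275 to 1 m from the base axis. Payload 8.4 kg.
Tool frame: the origin (TCP) lies on the mounting face of the last link; the fingertips stand 173 mm ahead of it and the grasp point (between the pads) lies 155 mm ahead of it; z points along the fingers, y is the line along which they close (so a half turn about z gives the same grasp; the last joint's range is limited). The gripper opens to 85 mm and grips with 20 to 120 N. Pads are 22 mm wide; open, the fingers measure 114 mm over their backs; the gripper's body (76 mm by 85 mm) begins 54 mm behind the grasp point. The pads swing forward as they close: fully open they stand 13 mm farther back than shut.
Start: joints at [63.232, 20.225, 93.587, -0, 66.188, -0.138], TCP at [0.28, 0.559, 0.405] pointing down, gripper open.
Joint ranges: [-150.9, 150.9], [-52.94, 120.26], [3.33, 152.33], [-74.26, 254.26], [0, 154.13], [-172.89, 172.89]. Speed limits (degrees/s): [127.2, 127.2, 159.86, 180, 180, 180].

### API

Orientations are given as a 3x3 rotation matrix whose columns are the frame's x, y, z axes.
In Python, from bench import robot, sensors, viewer gives the robot as it stands. Calls block until the motion is done:
- robot.move_to(position, orientation): joint-space move of the TCP to a pose.
- robot.movel(position, rate=0.15, orientation=None, max_force=None): straight line of the TCP; orientation=None keeps the orientation; rate is the mean speed in m/s. With max_force (N) it stops when the force on the tool has changed by that much, and returns True; else False.
- robot.move_joints(angles): joint-space move.
- robot.release() and robot.gripper_close(effort=None): open the fingers fully, or close them until they stop; effort is the grip in N (None keeps the last).
- robot.wait(seconds).
- robot.inverse_kinematics(position, orientation): joint angles nearest the present ones, or None.
- sensors.observe(): the state.
- viewer.camera(name): name is "scene" or "top" or "wrist"; returns a dict with "image" (480x640x3 uint8, red, green, blue), "mtx" (3x3 intrinsics, pixels), "k1" (the pictures are not rectified: a ray, as slopes to the right and down, at radius r is drawn at 1 + k1 r^2 times it, then the intrinsics apply), "R" (3x3) and "t" (3): a world point X has camera coordinates R X + t. Camera axes: x right, y down, z forward; pixel columns grow to the right and rows downward; lengths in m; the calibration is good to about 2 mm. A picture is of the moment at which its call begins. There is no depth.
A pose or a line that the arm cannot do raises robot.IKError and nothing moves.
- robot.hand_in(): hands the job in; it is judged then, once.
The state is a dict: "clock": time; "joint_pos": joint angles; "dq": joint speeds; "tau": joint torques, N m; "tcp_pos": TCP position; "tcp_rot": TCP orientation; "contact_force": force on the tool from outside, world axes, zero at the start; "wrist_torque": the same for the moment, N m; "gripper_width": opening from 0.0 (shut) to 1.0 (fully open); "grasp_force": force on a finger pad.
Only numpy, scipy, OpenCV 4.12 (cv2) and the standard library are available. Lean on these libraries where they do the work, as an engineer would, in place of code of your own. Each camera call takes 0.05 s, during which the arm holds its last target. There are 200 camera calls.

## Working session

There is one attempt and no reset: what is moved stays moved. The work goes in short steps, each a Python script; the robot and the scene stay as the last script left them, time stands still between calls to the robot, and variables do not carry over. Pictures are saved under pics/ and viewed, at most 14 in all, crops included, and the job is handed in when it is done.

```bash
ls; mkdir -p pics
python3 - <<'E'
from bench import robot,sensors,viewer
import cv2,pickle
d={}
for n in("top","scene"):
    c=viewer.camera(n);d[n]=c;cv2.imwrite(f"pics/{n}0.png",c["image"][:,:,::-1]);print(n,c["mtx"],c["k1"],c["R"],c["t"])
pickle.dump(d,open("c0.pkl","wb"))
print(sensors.observe())
E
```

```text
pics
top [[440.65591143   0.         315.59146438]
 [  0.         440.65591143 240.69377896]
 [  0.           0.           1.        ]] 0.03569512426992683 [[-0.01199097 -0.99972652  0.02007749]
 [-0.99799041  0.01071591 -0.06245251]
 [ 0.06222028 -0.02078601 -0.99784597]] [-0.00743178  0.57408787  0.88791964]
scene [[560.5806361    0.         314.68598776]
 [  0.         560.5806361  241.0407218 ]
 [  0.           0.           1.        ]] -0.047583078248750243 [[-0.89267441 -0.45057975  0.01050202]
 [-0.1920964   0.35928969 -0.91324142]
 [ 0.40771482 -0.81724465 -0.40728345]] [0.51956864 0.16519591 1.13438707]
{'clock': 0.1, 'joint_pos': array([ 6.32312964e+01,  2.02592916e+01,  9.36242093e+01,  4.45354579e-04,
        6.61887706e+01, -1.36514435e-01]), 'dq': array([-0.05886364, -0.05181621, -0.08956898, -0.01397401,  0.01289984,
        0.04465775]), 'tau': array([ 1.64195120e-03, -6.06359410e+01, -3.42816103e+01,  2.31384838e-04,
        3.94363436e-03,  1.09228245e-05]), 'tcp_pos': array([0.28005879, 0.55850859, 0.40403272]), 'tcp_rot': array([[-8.93901130e-01,  4.48263807e-01, -5.74460071e-04],
       [ 4.48264175e-01,  8.93900424e-01, -1.12299368e-03],
       [ 1.01126785e-05, -1.26135519e-03, -9.99999204e-01]]), 'contact_force': array([ 1.95199009, -0.34899454, -0.51801526]), 'wrist_torque': array([ 0.0064222 ,  0.00535135, -0.03109662]), 'grasp_force': 0.0, 'gripper_width': 1.0009166715205515}
```

View pics/top0.png

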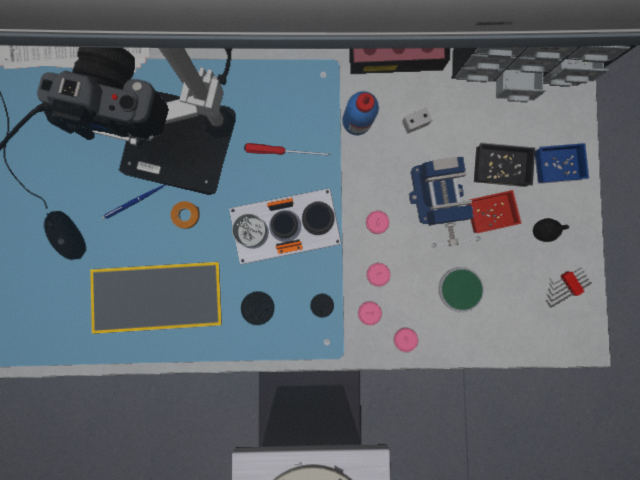

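View pics/scene0.png

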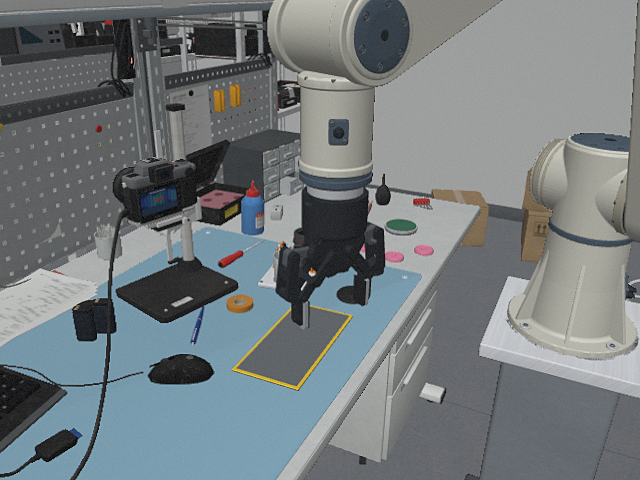

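The top view shows, in the caddy: swab pot (250,231), middle lens (285,224), right lens (318,217). Side mat is at (156,297) and the green pad at (461,289). Cap candidates: black (257,308), ~34 px; black (322,305), ~24 px; pink ones at (377,222), (378,274), (370,313), (405,340). The small cap is (322,305), because it is black and the smaller of the two. I'll confirm this in a crop and measure.

```bash
cat > h.py <<'E'
import numpy as np,cv2,pickle
def cast(c,uv,z):
    uv=np.asarray(uv,float).reshape(-1,1,2)
    n=cv2.undistortPoints(uv,c["mtx"],np.array([c["k1"],0,0,0.]))[:,0]
    d=np.c_[n,np.ones(len(n))]@c["R"]; o=-c["R"].T@c["t"]
    return o+d*((z-o[2])/d[:,2])[:,None]
def proj(c,X):
    X=np.asarray(X,float).reshape(-1,1,3)
    return cv2.projectPoints(X,cv2.Rodrigues(c["R"])[0],c["t"],c["mtx"],np.array([c["k1"],0,0,0.]))[0][:,0]
def blobs(mask,amin=50):
    k=cv2.findContours(mask.astype(np.uint8),cv2.RETR_EXTERNAL,cv2.CHAIN_APPROX_NONE)[0]
    return [x for x in k if cv2.contourArea(x)>amin]
E
python3 - <<'E'
from h import *
c=pickle.load(open("c0.pkl","rb"))["top"];im=c["image"]
cv2.imwrite("pics/crop0.png",cv2.resize(im[180:330,220:350],None,fx=4,fy=4,interpolation=cv2.INTER_CUBIC)[:,:,::-1])
print("cam",-c["R"].T@c["t"])
h=cv2.cvtColor(im,cv2.COLOR_RGB2HSV);H,S,V=[h[:,:,i].astype(int) for i in range(3)]
def rep(name,m,z,a=50,roi=None):
    if roi: q=np.zeros_like(m);q[roi[1]:roi[3],roi[0]:roi[2]]=1;m=m&q
    for k in blobs(m,a):
        w=cast(c,k.reshape(-1,2),z)[:,:2].astype(np.float32)
        r=cv2.minAreaRect(w);(u,_)=cv2.minEnclosingCircle(k)
        print(name,"px",np.round(u),"rect",np.round(r[0],4),np.round(r[1],4),round(r[2],1))
rep("green",(H>60)&(H<90)&(S>100),.012,200,(400,250,520,330))
rep("yellow",(H>20)&(H<35)&(S>150)&(V>100),.003,100,(60,250,240,345))
rep("blackcap",(V<70),.010,100,(235,285,340,330))
rep("orange",(H<16)&(S>180)&(V>150),.06,20,(225,185,345,268))
rep("tape",(H<20)&(S>180)&(V>150),.012,50,(160,190,210,235))
rep("plate",(S<60)&(V>110),.010,200,(225,180,342,270))
rep("dark",(V<60),.066,100,(225,185,345,268))
E
```

```text
cam [0.51759847 0.00487468 0.92200947]
green px [462. 289.] rect [ 0.4705 -0.3145] [0.0785 0.0758] 89.4
yellow px [154. 297.] rect [0.4631 0.3147] [0.1282 0.2586] 2.7
blackcap px [322. 305.] rect [ 0.442  -0.0247] [0.0449 0.0448] 44.4
blackcap px [257. 308.] rect [0.4379 0.1074] [0.0654 0.0649] 89.2
orange px [287. 248.] rect [0.5555 0.0428] [0.0073 0.0364] 10.7
orange px [280. 202.] rect [0.6488 0.0571] [0.0035 0.0466] 10.9
plate px [285. 226.] rect [0.606  0.0505] [0.1202 0.2179] 10.7
dark px [284. 224.] rect [0.6033 0.0482] [0.0506 0.0489] 89.5
dark px [318. 218.] rect [ 0.6154 -0.0182] [0.0586 0.0589] 89.4
```

View pics/crop0.png

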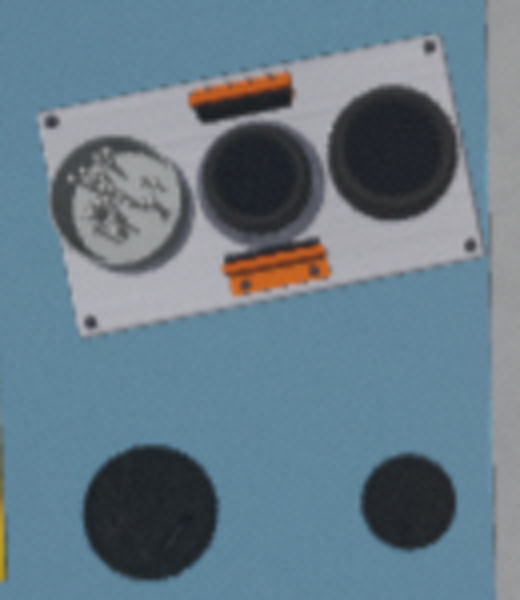

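The crop confirms the right-hand black disc (409,501 in the crop, px 322,305) as the small cap: 45 mm measured against 65 mm for the other. The caddy plate measures 120x218 mm at yaw 10.7°, and both lenses are within ~4 mm of their bays. Now moving the pot.

```bash
cat >> h.py <<'E'
from bench import robot,sensors,viewer
def Rd(a):
    a=np.radians(a);y=np.array([np.cos(a),np.sin(a),0]);z=np.array([0,0,-1.]);return np.c_[np.cross(y,z),y,z]
cad=np.array([.606,.0505]);ux=np.array([np.cos(np.radians(10.7)),np.sin(np.radians(10.7))]);uy=np.array([-ux[1],ux[0]])
pot=cad+.069*uy;big=cad-.069*uy+[-.001,-.0005];small=cad+[-.001,-.001]
mat=np.array([.4631,.3147]);my=np.array([-np.sin(np.radians(2.7)),np.cos(np.radians(2.7))])
pad=np.array([.4705,-.3145]);cap=np.array([.442,-.0247])
UP=.33
def P(xy,z): return np.r_[xy,z]
def st(s=""):
    o=sensors.observe();print(s,round(o["clock"],1),"tcp",np.round(o["tcp_pos"],4),"w",round(float(o["gripper_width"]),3),"F",round(float(o["grasp_force"]),1),"f",np.round(o["contact_force"],1));return o
def pick(xy,a,z,eff=40):
    robot.move_to(P(xy,UP),Rd(a));robot.movel(P(xy,z),rate=.12,max_force=12);st("down")
    robot.gripper_close(eff);st("closed")
    robot.movel(P(xy,UP),rate=.15);st("lifted")
def place(xy,a,z,over=.004,f=6):
    robot.move_to(P(xy,UP),Rd(a));robot.movel(P(xy,z+.012),rate=.15);st("above")
    hit=robot.movel(P(xy,z-over),rate=.02,max_force=f);st(f"touch {hit}")
    robot.release();robot.wait(.2);st("open")
    robot.movel(P(xy,UP),rate=.2)
E
python3 - <<'E'
from h import *
print(pot,big,small)
pick(pot,10.7,.010+.037+.155,30)
cv2.imwrite("pics/w1.png",viewer.camera("scene")["image"][:,:,::-1])
E
```

```text
[0.593189   0.11830028] [ 0.617811   -0.01780028] [0.605  0.0495]
down 3.3 tcp [0.5936 0.1184 0.2027] w 1.0 F 0.0 f [-0.3 -0.3  0.5]
closed 3.6 tcp [0.5935 0.1184 0.2031] w 0.736 F 32.1 f [-0.9  0.1  5.6]
lifted 4.6 tcp [0.5928 0.1182 0.3291] w 0.738 F 32.9 f [ 0.  -0.2 -0.6]
```

View pics/w1.png

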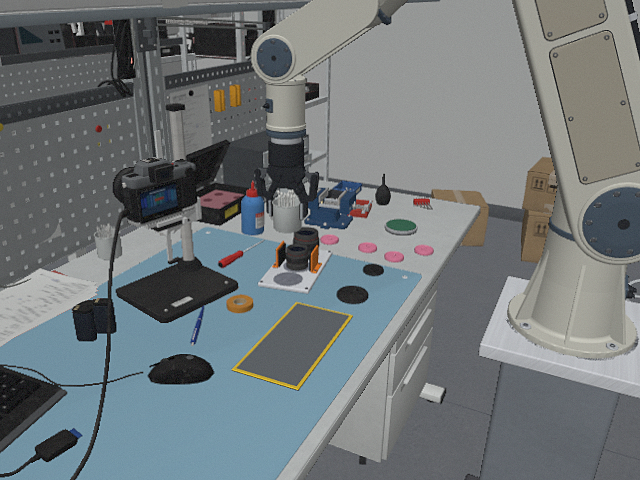

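The pot (287,212) is held upright and its bay (288,278) is empty. Width reads 62.6 mm against 64 expected. Next the pot goes to the mat, then the large lens.

Run:
```python
from h import *
place(mat+.062*my,2.7,.003+.037+.155)
pick(big,10.7,.010+.035+.155,45)
place(mat-.062*my,2.7,.003+.035+.155)
robot.move_to(P(small,UP),Rd(100.7))
c=viewer.camera("wrist");cv2.imwrite("pics/w2.png",c["image"][:,:,::-1]);pickle.dump(c,open("c2.pkl","wb"))
c=viewer.camera("scene");cv2.imwrite("pics/s2.png",c["image"][120:420,180:580,::-1]);st()
print(proj(viewer.camera("wrist"),[[*small,.058],[*big,.01],[*pot,.01]]))
```

```text
above 6.8 tcp [0.4607 0.3768 0.2078] w 0.735 F 32.9 f [-0.1 -0.4 -1.1]
touch True 7.3 tcp [0.4601 0.3767 0.1959] w 0.735 F 33.3 f [-1.4 -0.2  5.4]
open 7.9 tcp [0.4599 0.3764 0.1955] w 1.001 F 0.0 f [ 0.1 -0.3 -0.5]
down 11.5 tcp [ 0.6182 -0.0178  0.2008] w 1.0 F 0.0 f [ 0.1  0.  -0.6]
closed 11.9 tcp [ 0.618  -0.0178  0.2011] w 0.705 F 48.3 f [-2.4 -0.4  7.4]
lifted 12.9 tcp [ 0.6174 -0.0178  0.329 ] w 0.707 F 49.0 f [-0.6  0.4 -1.9]
above 15.1 tcp [0.4665 0.2528 0.2057] w 0.709 F 49.0 f [ 0.4 -0.3 -1.6]
touch True 15.7 tcp [0.466  0.2528 0.1941] w 0.702 F 50.4 f [-2.2 -0.4  7.9]
open 16.2 tcp [0.4657 0.2526 0.1935] w 0.996 F 0.0 f [0.2 1.4 0.1]
 19.0 tcp [0.6049 0.0499 0.3298] w 0.999 F 0.0 f [-0.2  0.7  0.1]
[[327.03436474 248.6863916 ]
 [238.92124654 230.98942729]
 [417.21242516 232.33739147]]
```

View pics/w2.png

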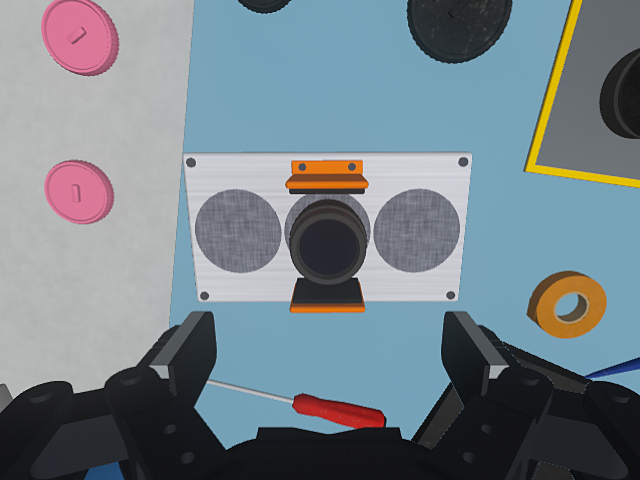

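View pics/s2.png

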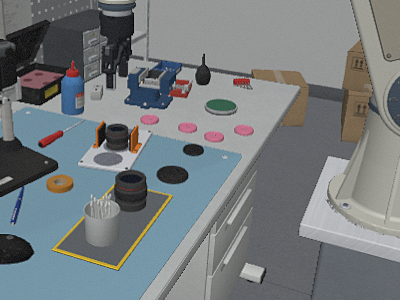

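In the wrist view the bay discs (238,231), (417,231) and the lens top (328,247) all fall within 2 px of the prediction. In the scene crop the pot (102,222) and the large lens (131,190) stand upright on the mat. Now the small lens.

Run:
```python
from h import *
pick(small,100.7,.036+.155,45)
a=np.degrees(np.arctan2(pad[1],pad[0]))
place(pad,a+90,.012+.026+.155)
robot.move_to(P(cap-[.0,.0],UP),Rd(np.degrees(np.arctan2(cap[1],cap[0]))+90))
t=viewer.camera("top");s=viewer.camera("scene");w=viewer.camera("wrist");pickle.dump((t,s,w),open("c3.pkl","wb"));st()
x=np.full((480,700,3),0,np.uint8)
x[:,:400]=cv2.resize(w["image"][:,120:520],(400,480));x[:240,400:]=cv2.resize(t["image"][250:330,410:510],(300,240));x[240:,400:]=cv2.resize(s["image"][190:270,350:450],(300,240))
cv2.imwrite("pics/m3.png",x[:,:,::-1])
print(proj(w,[[*cap,.012]]),proj(t,[[*pad,.06],[*pad,.012]]))
```

```text
down 20.6 tcp [0.6054 0.0495 0.1917] w 1.004 F 0.0 f [-0.1  0.4  0.5]
closed 21.0 tcp [0.6053 0.0495 0.1919] w 0.594 F 46.6 f [-1.5  0.2  6.6]
lifted 22.1 tcp [0.6046 0.0495 0.329 ] w 0.586 F 46.9 f [-0.1 -0.3 -1.1]
above 24.5 tcp [ 0.471  -0.3146  0.2057] w 0.591 F 46.9 f [ 0.4 -0.6 -1. ]
touch True 25.1 tcp [ 0.4705 -0.3145  0.1939] w 0.597 F 47.6 f [0.1 0.8 6.2]
open 25.8 tcp [ 0.4702 -0.3143  0.1935] w 1.002 F 0.0 f [-0.1 -0.9  0.5]
 27.9 tcp [ 0.4424 -0.0256  0.3299] w 0.999 F 0.0 f [-0.1 -0.5  0.4]
[[329.10027043 230.64894685]] [[470.66566339 290.62590487]
 [461.97926925 289.43470337]]
```

View pics/m3.png

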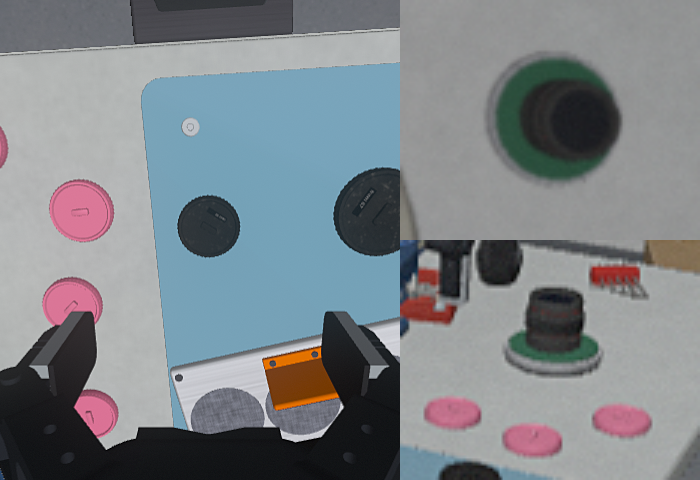

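The lens is on the pad: its top is at px (471,290) in the top view, against (470.7,290.6) predicted. The cap in the wrist view (328,226) sits ~4 px towards the base from prediction. I'll refine it by mask, then touch down on the table to calibrate fingertip height.

Run:
```python
from h import *
t,s,w=pickle.load(open("c3.pkl","rb"))
g=w["image"].max(2);m=np.zeros_like(g);m[180:275,285:375]=g[180:275,285:375]<80
k=max(blobs(m),key=cv2.contourArea)
for z in(.006,.010): 
    q=cast(w,k.reshape(-1,2),z)[:,:2].astype(np.float32);c,r=cv2.minEnclosingCircle(q);print(z,c,r,cv2.minAreaRect(q))
c=(np.array(c)+cap)/2 if np.linalg.norm(np.array(c)-cap)<.008 else None
np.save("cap.npy",c);print(c)
R=Rd(np.degrees(np.arctan2(cap[1],cap[0]))+90)
robot.move_to(P(c,.22),R)
hit=robot.movel(P(c,.165),rate=.03,max_force=4);o=st(f"hit {hit}")
robot.movel(P(c,o["tcp_pos"][2]+.010),rate=.05)
im=viewer.camera("scene")["image"];cv2.imwrite("pics/c4.png",cv2.resize(im[220:320,320:440],None,fx=5,fy=5)[:,:,::-1]);st()
```

```text
0.006 (0.44011563062667847, -0.02528834529221058) 0.02487059496343136 ((0.4398929178714752, -0.025071265175938606), (0.047992441803216934, 0.04903775453567505), 86.69915771484375)
0.01 (0.43916136026382446, -0.02522910013794899) 0.024532631039619446 ((0.43894171714782715, -0.025014959275722504), (0.04733766242861748, 0.048368725925683975), 86.69886779785156)
[ 0.44058068 -0.02496455]
hit False 30.4 tcp [ 0.4407 -0.025   0.1651] w 0.998 F 0.0 f [-0.  -0.4  0. ]
 30.8 tcp [ 0.4407 -0.025   0.1754] w 1.0 F 0.0 f [-0.2  0.1  0.3]
```

View pics/c4.png

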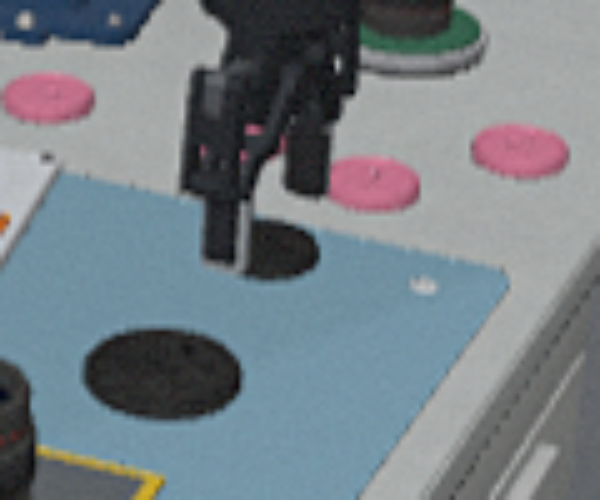

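The fingers (220,230 and 305,160) straddle the cap (275,248), with no contact at 0.165. So the 173 mm tip length holds when shut, and at 49 mm opening the tips should be ~168 mm ahead. Gripping at 0.171.

Run:
```python
from h import *
c=np.load("cap.npy")
robot.movel(P(c,.171),rate=.05)
robot.gripper_close(25);st("closed")
robot.movel(P(c,.20),rate=.08);st("up");
im=viewer.camera("scene")["image"];cv2.imwrite("pics/c5.png",cv2.resize(im[200:300,320:440],None,fx=5,fy=5)[:,:,::-1]);
```

```text
closed 31.5 tcp [ 0.4406 -0.025   0.1712] w 0.536 F 26.3 f [-1.1  0.1  6.5]
up 32.0 tcp [ 0.4406 -0.025   0.2002] w 0.534 F 25.6 f [ 0.3 -0.8  0.5]
```

View pics/c5.png

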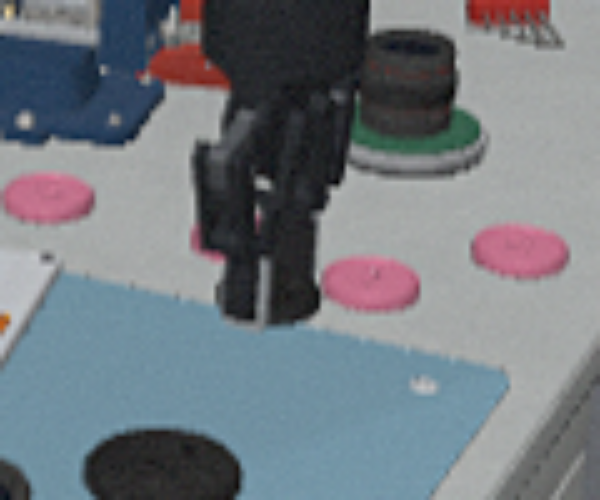

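The cap (270,295) is held level; width 45.6 mm. Placing it on the lens, then returning the pot and the large lens.

Run:
```python
from h import *
c=np.load("cap.npy")
robot.movel(P(c,UP),rate=.2)
a=np.degrees(np.arctan2(pad[1],pad[0]))
place(pad,a+90,.231,f=5)
w=viewer.camera("wrist");t=viewer.camera("top");s=viewer.camera("scene")
x=np.zeros((480,700,3),np.uint8)
x[:,:400]=w["image"][:,120:520];x[:240,400:]=cv2.resize(t["image"][250:330,410:510],(300,240));x[240:,400:]=cv2.resize(s["image"][190:270,350:450],(300,240))
cv2.imwrite("pics/m6.png",x[:,:,::-1]);st()
```

```text
above 34.7 tcp [ 0.471  -0.3143  0.2436] w 0.532 F 25.6 f [ 0.6 -0.3  0. ]
touch True 35.3 tcp [ 0.4705 -0.3145  0.2309] w 0.537 F 28.5 f [-0.1  0.7  4.7]
open 36.0 tcp [ 0.4703 -0.3144  0.2308] w 0.998 F 0.0 f [-0.5 -0.5 -0.3]
 36.8 tcp [ 0.47   -0.3142  0.3284] w 0.995 F 0.0 f [-0.2  0.   0.1]
```

View pics/m6.png

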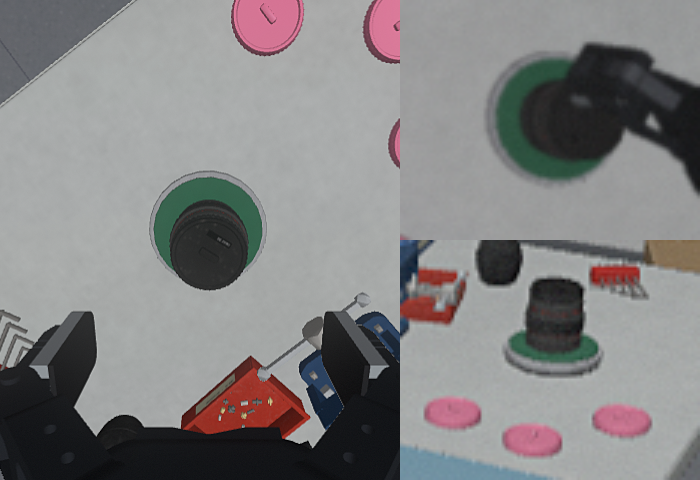

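The cap lies flat and centred on the lens (208,250 in the wrist view; 555,290 in the scene crop). Returning the pot and the large lens.

Run:
```python
from h import *
pick(mat+.062*my,2.7,.196,30)
place(pot,10.7,.202)
pick(mat-.062*my,2.7,.194,45)
place(big,10.7,.200)
robot.move_to(np.array([.28,.559,.405]),Rd(63.4))
t=viewer.camera("top");s=viewer.camera("scene")
x=np.zeros((600,800,3),np.uint8)
x[:,:520]=cv2.resize(t["image"][180:330,220:350],(520,600));x[:210,520:]=cv2.resize(t["image"][250:325,410:510],(280,210));x[210:390,520:]=cv2.resize(s["image"][190:270,350:474],(280,180));x[390:,520:]=s["image"][210:420,180:460]
cv2.imwrite("pics/m7.png",x[:,:,::-1]);st()
h=cv2.cvtColor(t["image"],cv2.COLOR_RGB2HSV);m=np.zeros((480,640),bool);m[185:268,225:345]=h[185:268,225:345,2]<60
for k in blobs(m,100):print(cv2.minEnclosingCircle(k),cv2.minAreaRect(cast(t,k.reshape(-1,2),.066)[:,:2].astype(np.float32)))
```

```text
down 40.5 tcp [0.4605 0.3769 0.1967] w 1.003 F 0.0 f [0.  0.6 0.8]
closed 40.8 tcp [0.4604 0.3768 0.197 ] w 0.736 F 32.0 f [-1.8 -1.4  6.1]
lifted 41.9 tcp [0.4598 0.3764 0.3291] w 0.736 F 32.9 f [-0.2  0.4 -0.7]
above 43.9 tcp [0.5936 0.1187 0.2148] w 0.734 F 32.9 f [ 0.2  0.8 -0.4]
touch True 44.5 tcp [0.5932 0.1182 0.2039] w 0.739 F 33.3 f [-1.3 -0.2  5.4]
open 45.0 tcp [0.5929 0.1182 0.2035] w 0.999 F 0.0 f [0.6 0.3 0.5]
down 47.9 tcp [0.4664 0.2529 0.1946] w 1.003 F 0.0 f [ 1.3 -0.8  0.2]
closed 48.2 tcp [0.4662 0.2529 0.195 ] w 0.708 F 47.4 f [-1.7 -0.9  9.2]
lifted 49.3 tcp [0.4656 0.2526 0.3292] w 0.707 F 48.9 f [-0.3 -0.2 -2.4]
above 51.4 tcp [ 0.6183 -0.0175  0.2128] w 0.71 F 49.0 f [ 0.4 -0.2 -1.2]
touch True 52.0 tcp [ 0.6179 -0.0179  0.202 ] w 0.706 F 50.2 f [-1.6 -0.2  7.4]
open 52.6 tcp [ 0.6174 -0.0178  0.2013] w 1.001 F 0.0 f [-0.2  0.4  0.5]
 55.8 tcp [0.2807 0.5586 0.4049] w 0.997 F 0.0 f [ 0.4 -0.8  0.4]
((317.971923828125, 218.0842742919922), 15.740513801574707) ((0.6153929829597473, -0.018225770443677902), (0.05863216519355774, 0.058894358575344086), 89.40467834472656)
```

View pics/m7.png

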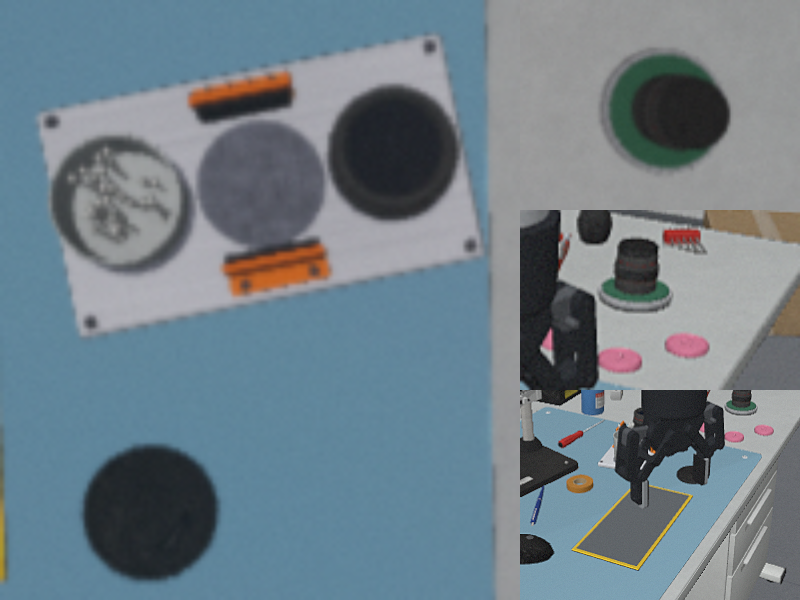

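The pot (122,202) and the large lens (393,152) are back at their original pixels. The capped small lens (637,265) stands on the pad and the large cap is unmoved. Handing in.

```bash
python3 -c "
from bench import robot
print(robot.hand_in())"
```

```text
the job is handed in; nothing more can be done
None
```

The job is handed in at about 56 s; in the final camera check the capped small lens stood centred on the green pad, the swab pot and large lens were upright back in their bays, and the bystanders looked unmoved, but the hand-in returned no verdict.

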